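# Line up the conical flasks by height in the lipped rack

### The arm

A 6-joint arm with a two-finger parallel gripper is mounted at the origin on the work surface. World frame = base frame: x ahead of the robot, y to its left, z up, the work surface at z = 0. Lengths are in m, angles in degrees, forces in N, time in s.
With the tool pointing down it reaches from about 0.375 to 0.9 m from the base axis. Payload 3.1 kg.
Tool frame: the origin (TCP) lies midway between the tips of the shut fingers; the grasp point (between the pads) lies bot.hold_point_z behind it (bot.hold_point_z is the distance from the TCP to the grasp point, in m); z points along the fingers, y is the direction in which the jaws open and shut (so a half turn about z gives the same grasp; the last joint's range is limited). The gripper opens to 87 mm and grips with 3 to 60 N. Pads are 19 mm wide; open, the fingers measure 117 mm over their backs; the gripper's body (75 mm by 190 mm) begins 51 mm behind the grasp point.
Start: joints at [65.632, 30.224, 82.088, -0, 67.689, -10.227], TCP at [0.153, 0.606, 0.223] pointing down, gripper open.
Joint ranges: [-176.69, 176.69], [-43.24, 126.21], [12.49, 139.97], [-82, 262], [0, 151.66], [-163.58, 163.58]. Speed limits (degrees/s): [159.86, 159.86, 180, 180, 180, 180].

### API

Orientations are given as a 3x3 rotation matrix whose columns are the frame's x, y, z axes.
In Python, from rig import bot, vision, hand_in gives the robot as it stands. The module is installed in compiled form; this text tells all that it offers.
- The arm moves only by the shell command python3 -m handwheel 'ROWS'. ROWS is JSON, a list of rows, each an object of numbers: "hand": the gripper's target within -1 to 1 (fully open at 1, half-way at 0, shut at -1); "dx", "dy", "dz": the shift along the world's x, y, z in cm; "wx", "wy", "wz": the turn, a rotation vector about the world's x, y, z in rad. In form: [{"hand": .., "dx": .., "dy": .., "dz": .., "wx": .., "wy": .., "wz": ..}, ...]. A call has 1 to 10 rows; each row shifts and turns the commanded pose from where the row before left it; what a row does not reach is not made up. A row lasts 1/10 s, in which the tool goes at most 50 mm and 8.59 degrees, less where a joint would pass 70% of its speed; a pose out of reach is approached as far as the arm can. A call with a gripper value outside its range is refused whole. The fingers move at their own pace and stop on an object; the grip force is fixed at half the most. Time passes only in rows, so rows that do not move let the fingers close. It gives the time, the measured TCP pose, the force and the opening at its end, in the units of the state.
- bot.read_state(): the state, without advancing time (a new reading comes with each control period).
- vision.capture(name): name is "scene" or "top"; returns (picture, depth): 420x560x3 uint8, red, green, blue; 420x560 float32, m along the optical axis (not along the pixel's ray), 0 where there is no reading.
- vision.get_calibration(name): a dict with "fx", "fy", "cx", "cy" (pixels), "k1" (the pictures are not rectified: a ray, as slopes to the right and down, at radius r is drawn at 1 + k1 r^2 times it, then the intrinsics apply), "rvec" (rotation vector, rad) and "tvec" (3), from world to camera coordinates, as OpenCV has them. Camera axes: x right, y down, z forward; pixel columns grow to the right and rows downward; lengths in m; the calibration is good to about 2 mm. A picture is of the moment at which its call begins. get_calibration takes no time and is no camera call.
- hand_in(): hands the job in, once; it reports no verdict.
The state is a dict: "time_s": time; "joint_positions": joint angles; "qvel": joint speeds; "tau": joint torques, N m; "position": TCP position; "tcp_rot": TCP orientation; "force": force on the tool from outside, world axes, zero at the start; "moment": the same for the moment, N m; "opening": opening from 0.0 (shut) to 1.0 (fully open).
Only numpy, scipy, OpenCV 4.12 (cv2) and the standard library are available. Lean on these libraries where they do the work, as an engineer would, in place of code of your own. Each camera call takes 0.05 s, during which the arm holds its last target.

### The job

Put the four conical flasks away in the low metal rack, lined up by height along its row of four marks: the shortest on the mark at the end nearest the blue test-tube rack, then each next taller one, the tallest at the far end. Lift each flask over the retaining lip and set it down gently, upright and centred on its mark; they are glass, so do not drop them or knock any over, and leave the test-tube rack where it stands.

Things in the scene. Friction and masses are not known exactly. Their poses are not given: they have to be found in the camera images.
- flask_80: The shortest of four stoppered empty conical glass flasks, loose, upright on the bench: 80 mm tall including the dark rubber stopper, base 48 mm across, cone narrowing to a straight round neck 22 mm across that runs from 44 to 74 mm above the underside (good to grip from above; the narrower stopper sticks out 6 mm above it). Under 0.3 kg. Origin: centre of the underside, z up.
- flask_105: The second shortest of four stoppered empty conical glass flasks, loose, upright on the bench: 105 mm tall including the dark rubber stopper, base 58 mm across, cone narrowing to a straight round neck 26 mm across that runs from 62 to 98 mm above the underside (good to grip from above; the narrower stopper sticks out 7 mm above it). Under 0.3 kg. Origin: centre of the underside, z up.
- flask_130: The second tallest of four stoppered empty conical glass flasks, loose, upright on the bench: 130 mm tall including the dark rubber stopper, base 70 mm across, cone narrowing to a straight round neck 30 mm across that runs from 84 to 123 mm above the underside (good to grip from above; the narrower stopper sticks out 7 mm above it). Under 0.3 kg. Origin: centre of the underside, z up.
- flask_160: The tallest of four stoppered empty conical glass flasks, loose, upright on the bench: 160 mm tall including the dark rubber stopper, base 84 mm across, cone narrowing to a straight round neck 34 mm across that runs from 112 to 153 mm above the underside (good to grip from above; the narrower stopper sticks out 7 mm above it). Under 0.3 kg. Origin: centre of the underside, z up.
- rack: Low metal flask rack fixed to the bench, 120 mm deep (its x) by 424 mm long (its y, the direction of the row). Floor plate 6 mm thick; a 4 mm thick retaining lip runs all round, its top 25 mm above the bench, leaving 112 by 416 mm inside. Origin: centre of its underside, at bench height; its x points away from the robot, turned by up to 0.2 rad.
- mark_a: One of four identical flat dark round marks, 38 mm across, on the rack's floor along its middle line, 100 mm apart (at -150, -50, 50 and 150 mm along the rack's y). Which of the four letters is where along the row changes from start to start. Origin: its centre, 6 mm above the bench, at the level of the rack's floor.
- mark_b: One of four identical flat dark round marks, 38 mm across, on the rack's floor along its middle line, 100 mm apart (at -150, -50, 50 and 150 mm along the rack's y). Which of the four letters is where along the row changes from start to start. Origin: its centre, 6 mm above the bench, at the level of the rack's floor.
- mark_c: One of four identical flat dark round marks, 38 mm across, on the rack's floor along its middle line, 100 mm apart (at -150, -50, 50 and 150 mm along the rack's y). Which of the four letters is where along the row changes from start to start. Origin: its centre, 6 mm above the bench, at the level of the rack's floor.
- mark_d: One of four identical flat dark round marks, 38 mm across, on the rack's floor along its middle line, 100 mm apart (at -150, -50, 50 and 150 mm along the rack's y). Which of the four letters is where along the row changes from start to start. Origin: its centre, 6 mm above the bench, at the level of the rack's floor.
- tube_rack: Blue plastic test-tube rack with white-capped tubes, 70 by 50 mm and 82 mm tall, loose, 0.5 kg, standing on the bench just off one end of the flask rack, 265 mm from the flask rack's centre; which end changes from start to start (a similar-sized, brown round jar, 54 mm across and 85 mm tall, stands off the other end). Origin: centre of the underside.

How it is judged (in metres and radians):
At the end, for the whole second after the job is handed in: All four flasks stand upright (within 0.1 rad) on the rack's floor, at rest, each within 14 mm along and across the rack of its mark, in order of height with the shortest at the end where the tube rack stands (((y of tube_rack in the frame of rack above 0 m and y of flask_80 in the frame of rack between 0.136 and 0.164 m and y of flask_105 in the frame of rack between 0.036 and 0.064 m and y of flask_130 in the frame of rack between -0.064 and -0.036 m and y of flask_160 in the frame of rack between -0.164 and -0.136 m) or (y of tube_rack in the frame of rack below 0 m and y of flask_80 in the frame of rack between -0.164 and -0.136 m and y of flask_105 in the frame of rack between -0.064 and -0.036 m and y of flask_130 in the frame of rack between 0.036 and 0.064 m and y of flask_160 in the frame of rack between 0.136 and 0.164 m)) and x of flask_80 in the frame of rack between -0.014 and 0.014 m and z of flask_80 in the frame of rack between 0.002 and 0.01 m and angle between each of flask_80, flask_105, flask_130, flask_160's own z axis and vertical below 0.1 rad and linear speed of each of flask_80, flask_105, flask_130, flask_160 below 0.02 m/s and angular speed of each of flask_80, flask_105, flask_130, flask_160 below 0.2 rad/s and x of flask_105 in the frame of rack between -0.014 and 0.014 m and z of flask_105 in the frame of rack between 0.002 and 0.01 m and x of flask_130 in the frame of rack between -0.014 and 0.014 m and z of flask_130 in the frame of rack between 0.002 and 0.01 m and x of flask_160 in the frame of rack between -0.014 and 0.014 m and z of flask_160 in the frame of rack between 0.002 and 0.01 m); the robot touches nothing.
It fails at once if a flask is tipped over (angle between any of flask_80, flask_105, flask_130, flask_160's own z axis and vertical above 0.6 rad).
It fails at once if a flask is dropped into the rack instead of being set down (faster than 0.5 m/s in the last 14 mm above the rack's floor) ((linear speed of flask_80 above 0.5 m/s and z of flask_80 in the frame of rack below 0.02 m and x of flask_80 in the frame of rack between -0.056 and 0.056 m and y of flask_80 in the frame of rack between -0.21 and 0.21 m) or (linear speed of flask_105 above 0.5 m/s and z of flask_105 in the frame of rack below 0.02 m and x of flask_105 in the frame of rack between -0.056 and 0.056 m and y of flask_105 in the frame of rack between -0.21 and 0.21 m) or (linear speed of flask_130 above 0.5 m/s and z of flask_130 in the frame of rack below 0.02 m and x of flask_130 in the frame of rack between -0.056 and 0.056 m and y of flask_130 in the frame of rack between -0.21 and 0.21 m) or (linear speed of flask_160 above 0.5 m/s and z of flask_160 in the frame of rack below 0.02 m and x of flask_160 in the frame of rack between -0.056 and 0.056 m and y of flask_160 in the frame of rack between -0.21 and 0.21 m)).
It fails at once if the tube rack is shoved out of place (30 mm) or knocked over (distance of tube_rack from where it was at the start of the episode above 0.03 m or angle between tube_rack's own z axis and vertical above 0.5 rad).
It also fails if it takes over 112 s, if anything falls off the work surface, if the arm or the gripper's body presses on something with over 40 N, if the wrist force passes 120 N, or if a joint passes its speed limit or range.

## Working session

There is one attempt and no reset: what is moved stays moved. The work goes in short steps, Python scripts to look and compute and a shell command to move; the robot and the scene stay as the last step left them, time stands still between calls to the robot, and variables do not carry over. Pictures are saved under pics/ and viewed, and the job is handed in when it is done.

```bash
mkdir -p pics; cat > h.py <<'E'
import numpy as np, cv2
from rig import bot, vision
def cam(n):
    c=vision.get_calibration(n); R=cv2.Rodrigues(np.array(c['rvec'],float))[0]; t=np.array(c['tvec'],float).ravel(); return c,R,t
def ray(n,u,v):
    c,R,t=cam(n); x=(u-c['cx'])/c['fx']; y=(v-c['cy'])/c['fy']
    a,b=x,y
    for _ in range(20):
        s=1+c['k1']*(a*a+b*b); a,b=x/s,y/s
    return -R.T@t, R.T@np.array([a,b,1.])
def plane(n,u,v,z):
    o,d=ray(n,u,v); return o+d*(z-o[2])/d[2]
def pt(n,u,v,dep):
    o,d=ray(n,u,v); return o+d*dep
def proj(n,P):
    c,R,t=cam(n); q=R@np.array(P)+t; a,b=q[0]/q[2],q[1]/q[2]; s=1+c['k1']*(a*a+b*b)
    return c['fx']*a*s+c['cx'], c['fy']*b*s+c['cy']
E
python3 - <<'E'
from h import *
for n in('scene','top'):
    p,d=vision.capture(n); cv2.imwrite(f'pics/{n}0.png',p[...,::-1]); np.save(f'{n}0.npy',d); np.save(f'{n}0p.npy',p)
    c,R,t=cam(n); print(n,c['fx'],c['k1'],-R.T@t,R[2])
s=bot.read_state(); print(s['time_s'],s['position'],s['tcp_rot'],s['force'],bot.hold_point_z)
E
```

```text
scene 411.6716455183688 0.015680858886513258 [0.9186015  0.21652281 0.67576679] [-0.53241737 -0.25088376 -0.80844856]
top 408.43724354135026 0.022570644352297983 [0.41742599 0.01615789 0.87182067] [ 0.09828529 -0.00240949 -0.99515536]
0.1 [0.15238321 0.60546259 0.22167698] [[-9.69692464e-01  2.44327376e-01 -8.12041831e-04]
 [ 2.44328469e-01  9.69690909e-01 -1.77227737e-03]
 [ 3.54413700e-04 -1.91696895e-03 -9.99998100e-01]] [-0.77525243  0.30602653 -0.25074889] 0.0187
```

View pics/scene0.png

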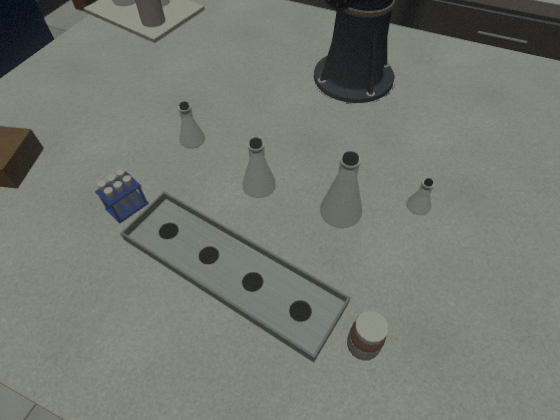

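View pics/top0.png

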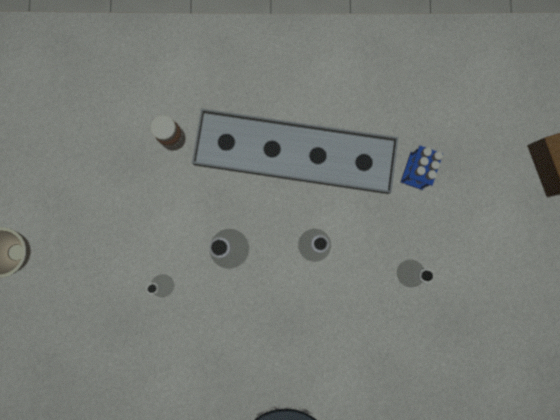

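The scene view shows the blue tube rack at (122,197) by the mark at (169,231), and the jar at the other end at (369,333). In the top view the row's marks run from (227,142) to (364,162). The stoppers are at (152,288), (219,247), (320,244) and (427,275). Next I measure stoppers and marks in both views.

```bash
cat > meas.py <<'E'
from h import *
def blob(img,u,v,r=14,th=None):
    g=img.max(2).astype(int); u,v=int(round(u)),int(round(v))
    th=th or 65
    m=(g<th).astype(np.uint8); w=np.zeros_like(m); cv2.circle(w,(u,v),r,1,-1); m&=w
    n,l,s,c=cv2.connectedComponentsWithStats(m,connectivity=4)
    if n<2: return None
    i=1+np.argmax(s[1:,4]); return c[i][0],c[i][1],int(s[i,4]),tuple(int(k) for k in s[i,:4])
E
python3 - <<'E'
from meas import *
P={n:np.load(n+'0p.npy') for n in('scene','top')}
M={'top':[(227,142),(272,149),(318,156),(364,162)],'scene':[(300,311),(253,282),(209,255),(169,231)]}
F={'top':[(152,288,.08),(427,275,.105),(320,244,.130),(219,247,.160)],'scene':[(428,183,.08),(184,105,.105),(256,143,.13),(350,158,.16)]}
for n in M:
    pts=[]
    for u,v in M[n]:
        b=blob(P[n],u,v); p=plane(n,b[0],b[1],.006); pts.append(p[:2]); print(n,'mark',b,p.round(4))
    pts=np.array(pts); print(pts.mean(0), [np.linalg.norm(pts[i]-pts[i+1]).round(4) for i in range(3)], np.arctan2(-(pts[0]-pts[3])[0],(pts[0]-pts[3])[1]))
rays={}
for n in F:
    for i,(u,v,h) in enumerate(F[n]):
        b=blob(P[n],u,v,12); p=plane(n,b[0],b[1],h-.002); print(n,h,b,p.round(4),np.load(n+'0.npy')[int(b[1]),int(b[0])], pt(n,b[0],b[1],np.load(n+'0.npy')[int(b[1]),int(b[0])]).round(4))
        rays.setdefault(i,[]).append(ray(n,b[0],b[1]))
for i,((o1,d1),(o2,d2)) in rays.items():
    A=np.c_[d1,-d2]; k=np.linalg.lstsq(A,o2-o1,rcond=None)[0]; a=o1+k[0]*d1;b=o2+k[1]*d2
    print(i,((a+b)/2).round(4),np.linalg.norm(a-b).round(4))
E
```

```text
top mark (np.float64(225.81), np.float64(141.68), 200, (218, 134, 16, 16)) [0.6585 0.1274 0.006 ]
top mark (np.float64(271.621359223301), np.float64(148.48058252427185), 206, (264, 141, 16, 16)) [0.6437 0.0282 0.006 ]
top mark (np.float64(317.5073891625616), np.float64(155.2463054187192), 203, (310, 148, 16, 16)) [ 0.6288 -0.0709  0.006 ]
top mark (np.float64(363.5665024630542), np.float64(161.96059113300493), 203, (356, 154, 16, 17)) [ 0.614 -0.17   0.006]
[ 0.63625351 -0.02132481] [np.float64(0.1003), np.float64(0.1002), np.float64(0.1002)] -0.14858710448471465
scene mark (np.float64(299.9008746355685), np.float64(310.6588921282799), 343, (290, 301, 21, 20)) [0.6572 0.128  0.006 ]
scene mark (np.float64(252.11073825503357), np.float64(281.5134228187919), 298, (242, 273, 21, 18)) [0.6423 0.029  0.006 ]
scene mark (np.float64(208.24137931034483), np.float64(255.08429118773947), 261, (199, 247, 20, 17)) [ 0.6279 -0.0701  0.006 ]
scene mark (np.float64(168.19827586206895), np.float64(230.66379310344828), 232, (159, 223, 19, 16)) [ 0.613  -0.1688  0.006 ]
[ 0.63510504 -0.02049136] [np.f
[... 768 characters left out ...]
37254903), 51, (424, 179, 9, 7)) [0.352  0.2571 0.078 ] 0.772682 [0.3535 0.257  0.0796]
scene 0.105 (np.float64(183.75862068965517), np.float64(105.60344827586206), 58, (180, 102, 9, 8)) [ 0.3784 -0.2602  0.103 ] 0.8693269 [ 0.379  -0.2597  0.1036]
scene 0.13 (np.float64(255.2803738317757), np.float64(143.10280373831776), 107, (250, 138, 12, 11)) [ 0.4373 -0.0602  0.128 ] 0.7648513 [ 0.4396 -0.0589  0.1306]
scene 0.16 (np.float64(350.1162790697674), np.float64(158.22093023255815), 172, (343, 152, 15, 14)) [0.4295 0.119  0.158 ] 0.7001681 [0.4318 0.1195 0.1604]
0 [0.3516 0.2568 0.0773] 0.0009
1 [ 0.3771 -0.2618  0.1016] 0.0008
2 [ 0.4359 -0.0614  0.1262] 0.0007
3 [0.4285 0.1184 0.1568] 0.0008
```

Both views agree to about 1.5 mm, the mark spacing comes out at 100 mm, and the triangulated heights fit. The tube rack stands at the −y end. Targets:

| Flask | Picked up at | Mark to place on |
|---|---|---|
| 80 | (.352, .2568) | (.6135, -.1694) |
| 105 | (.378, -.261) | (.6283, -.0705) |
| 130 | (.4365, -.061) | (.643, .0286) |
| 160 | (.429, .1187) | (.658, .1277) |

I'll place the shortest first, so the gripper body always passes above the flasks already standing in the rack.

```bash
python3 -m handwheel '[{"hand":1,"dx":2,"dy":-3.5},{"hand":1,"dx":2,"dy":-3.5},{"hand":1,"dx":2,"dy":-3.5},{"hand":1,"dx":2,"dy":-3.5},{"hand":1,"dx":2,"dy":-3.5},{"hand":1,"dx":2,"dy":-3.5},{"hand":1,"dx":2,"dy":-3.5},{"hand":1,"dx":2,"dy":-3.5},{"hand":1,"dx":2,"dy":-3.5},{"hand":1,"dx":2,"dy":-3.4}]'
python3 -m handwheel '[{"hand":1},{"hand":1},{"hand":1}]'
```

```text
invalid input
invalid input
```

```bash
python3 -m handwheel '[{"hand":1,"dx":2,"dy":-3.5,"dz":0,"wx":0,"wy":0,"wz":0},{"hand":1,"dx":2,"dy":-3.5,"dz":0,"wx":0,"wy":0,"wz":0},{"hand":1,"dx":2,"dy":-3.5,"dz":0,"wx":0,"wy":0,"wz":0},{"hand":1,"dx":2,"dy":-3.5,"dz":0,"wx":0,"wy":0,"wz":0},{"hand":1,"dx":2,"dy":-3.5,"dz":0,"wx":0,"wy":0,"wz":0},{"hand":1,"dx":2,"dy":-3.5,"dz":0,"wx":0,"wy":0,"wz":0},{"hand":1,"dx":2,"dy":-3.5,"dz":0,"wx":0,"wy":0,"wz":0},{"hand":1,"dx":2,"dy":-3.5,"dz":0,"wx":0,"wy":0,"wz":0},{"hand":1,"dx":2,"dy":-3.5,"dz":0,"wx":0,"wy":0,"wz":0},{"hand":1,"dx":2,"dy":-3.4,"dz":0,"wx":0,"wy":0,"wz":0}]'
python3 -m handwheel '[{"hand":1,"dx":0,"dy":0,"dz":0,"wx":0,"wy":0,"wz":0},{"hand":1,"dx":0,"dy":0,"dz":0,"wx":0,"wy":0,"wz":0},{"hand":1,"dx":0,"dy":0,"dz":0,"wx":0,"wy":0,"wz":0}]'
```

```text
time_s: 1.1
position: [0.3529, 0.2555, 0.2224]
tcp_rot: [[-0.97, 0.244, -0.0], [0.244, 0.97, -0.0], [0.0, -0.0, -1.0]]
force: [0.7, 0.3, -0.4]
opening: 1.0
time_s: 1.4
position: [0.352, 0.2575, 0.2224]
tcp_rot: [[-0.97, 0.244, -0.001], [0.244, 0.97, 0.0], [0.001, -0.0, -1.0]]
force: [-0.6, 0.2, 1.0]
opening: 0.999
```

```bash
python3 -m handwheel '[{"hand":1,"dx":0,"dy":0,"dz":-3,"wx":0,"wy":0,"wz":0},{"hand":1,"dx":0,"dy":0,"dz":-3,"wx":0,"wy":0,"wz":0},{"hand":1,"dx":0,"dy":0,"dz":-2.5,"wx":0,"wy":0,"wz":0},{"hand":1,"dx":0,"dy":0,"dz":-2.5,"wx":0,"wy":0,"wz":0},{"hand":1,"dx":0,"dy":0,"dz":-2,"wx":0,"wy":0,"wz":0},{"hand":1,"dx":0,"dy":0,"dz":-2,"wx":0,"wy":0,"wz":0},{"hand":1,"dx":0,"dy":0,"dz":-1.7,"wx":0,"wy":0,"wz":0},{"hand":1,"dx":0,"dy":0,"dz":-1,"wx":0,"wy":0,"wz":0},{"hand":1,"dx":0,"dy":0,"dz":0,"wx":0,"wy":0,"wz":0},{"hand":1,"dx":0,"dy":0,"dz":0,"wx":0,"wy":0,"wz":0}]'
python3 - <<'E'
from h import *
for n in('scene','top'):
    p,d=vision.capture(n); cv2.imwrite(f'pics/{n}1.png',p[...,::-1])
print(bot.read_state()['position'])
E
```

```text
time_s: 2.4
position: [0.3525, 0.2577, 0.0457]
tcp_rot: [[-0.97, 0.243, 0.0], [0.243, 0.97, 0.0], [-0.0, 0.0, -1.0]]
force: [0.5, -0.2, 0.9]
opening: 0.997
[0.35296405 0.25754225 0.04619603]
```

View pics/scene1.png

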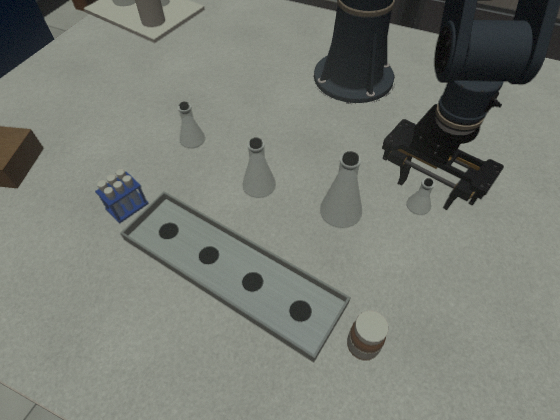

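The fingers straddle the small flask at about (428,190). The gripper body is long along the jaw direction. Next I close the gripper and lift.

```bash
python3 -m handwheel '[{"hand":-0.2,"dx":0,"dy":0,"dz":0,"wx":0,"wy":0,"wz":0},{"hand":-0.5,"dx":0,"dy":0,"dz":0,"wx":0,"wy":0,"wz":0},{"hand":-1,"dx":0,"dy":0,"dz":0,"wx":0,"wy":0,"wz":0},{"hand":-1,"dx":0,"dy":0,"dz":0,"wx":0,"wy":0,"wz":0},{"hand":-1,"dx":0,"dy":0,"dz":0,"wx":0,"wy":0,"wz":0},{"hand":-1,"dx":0,"dy":0,"dz":0,"wx":0,"wy":0,"wz":0},{"hand":-1,"dx":0,"dy":0,"dz":0,"wx":0,"wy":0,"wz":0},{"hand":-1,"dx":0,"dy":0,"dz":0,"wx":0,"wy":0,"wz":0}]'
python3 -m handwheel '[{"hand":-1,"dx":0,"dy":0,"dz":0,"wx":0,"wy":0,"wz":0},{"hand":-1,"dx":0,"dy":0,"dz":0,"wx":0,"wy":0,"wz":0},{"hand":-1,"dx":0,"dy":0,"dz":0,"wx":0,"wy":0,"wz":0}]'
```

```text
time_s: 3.3
position: [0.3526, 0.257, 0.0455]
tcp_rot: [[-0.97, 0.244, -0.0], [0.244, 0.97, -0.0], [0.0, -0.0, -1.0]]
force: [-0.3, -0.0, -0.1]
opening: 0.356
time_s: 3.6
position: [0.3526, 0.257, 0.0455]
tcp_rot: [[-0.97, 0.244, -0.0], [0.244, 0.97, -0.0], [0.0, -0.0, -1.0]]
force: [-0.1, 0.4, -0.8]
opening: 0.249
```

The opening of 0.249 × 87 ≈ 22 mm matches the neck. Now I lift it 21 cm.

```bash
python3 -m handwheel '[{"hand":-1,"dx":0,"dy":0,"dz":0.5,"wx":0,"wy":0,"wz":0},{"hand":-1,"dx":0,"dy":0,"dz":1,"wx":0,"wy":0,"wz":0},{"hand":-1,"dx":0,"dy":0,"dz":2,"wx":0,"wy":0,"wz":0},{"hand":-1,"dx":0,"dy":0,"dz":3,"wx":0,"wy":0,"wz":0},{"hand":-1,"dx":0,"dy":0,"dz":3,"wx":0,"wy":0,"wz":0},{"hand":-1,"dx":0,"dy":0,"dz":3,"wx":0,"wy":0,"wz":0},{"hand":-1,"dx":0,"dy":0,"dz":3,"wx":0,"wy":0,"wz":0},{"hand":-1,"dx":0,"dy":0,"dz":3,"wx":0,"wy":0,"wz":0},{"hand":-1,"dx":0,"dy":0,"dz":2,"wx":0,"wy":0,"wz":0},{"hand":-1,"dx":0,"dy":0,"dz":0.5,"wx":0,"wy":0,"wz":0}]'

```

```text
time_s: 4.6
position: [0.3536, 0.2575, 0.2585]
tcp_rot: [[-0.97, 0.244, 0.006], [0.244, 0.97, 0.002], [-0.005, 0.004, -1.0]]
force: [0.0, 0.4, 0.6]
opening: 0.245
```

```bash
python3 -m handwheel '[{"hand":-1,"dx":0.6,"dy":-1,"dz":0,"wx":0,"wy":0,"wz":0},{"hand":-1,"dx":1.2,"dy":-2,"dz":0,"wx":0,"wy":0,"wz":0},{"hand":-1,"dx":1.5,"dy":-2.5,"dz":0,"wx":0,"wy":0,"wz":0},{"hand":-1,"dx":1.5,"dy":-2.5,"dz":0,"wx":0,"wy":0,"wz":0},{"hand":-1,"dx":1.5,"dy":-2.5,"dz":0,"wx":0,"wy":0,"wz":0},{"hand":-1,"dx":1.5,"dy":-2.5,"dz":0,"wx":0,"wy":0,"wz":0},{"hand":-1,"dx":1.5,"dy":-2.5,"dz":0,"wx":0,"wy":0,"wz":0},{"hand":-1,"dx":1.5,"dy":-2.5,"dz":0,"wx":0,"wy":0,"wz":0},{"hand":-1,"dx":1.5,"dy":-2.5,"dz":0,"wx":0,"wy":0,"wz":0},{"hand":-1,"dx":1.5,"dy":-2.5,"dz":0,"wx":0,"wy":0,"wz":0}]'
python3 -m handwheel '[{"hand":-1,"dx":1.5,"dy":-2.5,"dz":0,"wx":0,"wy":0,"wz":0},{"hand":-1,"dx":1.5,"dy":-2.5,"dz":0,"wx":0,"wy":0,"wz":0},{"hand":-1,"dx":1.5,"dy":-2.5,"dz":0,"wx":0,"wy":0,"wz":0},{"hand":-1,"dx":1.5,"dy":-2.5,"dz":0,"wx":0,"wy":0,"wz":0},{"hand":-1,"dx":1.5,"dy":-2.5,"dz":0,"wx":0,"wy":0,"wz":0},{"hand":-1,"dx":1.5,"dy":-2.5,"dz":0,"wx":0,"wy":0,"wz":0},{"hand":-1,"dx":1.2,"dy":-2,"dz":0,"wx":0,"wy":0,"wz":0},{"hand":-1,"dx":0.9,"dy":-1.5,"dz":0,"wx":0,"wy":0,"wz":0},{"hand":-1,"dx":0.6,"dy":-1,"dz":0,"wx":0,"wy":0,"wz":0},{"hand":-1,"dx":0,"dy":0,"dz":0,"wx":0,"wy":0,"wz":0}]'
```

```text
time_s: 5.6
position: [0.4899, 0.0252, 0.2537]
tcp_rot: [[-0.97, 0.245, -0.004], [0.245, 0.97, 0.0], [0.004, -0.001, -1.0]]
force: [0.6, -0.0, -0.5]
opening: 0.245
time_s: 6.6
position: [0.6074, -0.1696, 0.2537]
tcp_rot: [[-0.969, 0.246, -0.002], [0.246, 0.969, 0.001], [0.002, 0.0, -1.0]]
force: [-0.2, 0.7, -0.8]
opening: 0.242
```

```bash
python3 -m handwheel '[{"hand":-1,"dx":0.6,"dy":0,"dz":-1,"wx":0,"wy":0,"wz":0},{"hand":-1,"dx":0,"dy":0,"dz":-2.5,"wx":0,"wy":0,"wz":0},{"hand":-1,"dx":0,"dy":0,"dz":-3,"wx":0,"wy":0,"wz":0},{"hand":-1,"dx":0,"dy":0,"dz":-3,"wx":0,"wy":0,"wz":0},{"hand":-1,"dx":0,"dy":0,"dz":-2.5,"wx":0,"wy":0,"wz":0},{"hand":-1,"dx":0,"dy":0,"dz":-2,"wx":0,"wy":0,"wz":0},{"hand":-1,"dx":0,"dy":0,"dz":-1.5,"wx":0,"wy":0,"wz":0},{"hand":-1,"dx":0,"dy":0,"dz":-1,"wx":0,"wy":0,"wz":0},{"hand":-1,"dx":0,"dy":0,"dz":0,"wx":0,"wy":0,"wz":0},{"hand":-1,"dx":0,"dy":0,"dz":0,"wx":0,"wy":0,"wz":0}]'
python3 - <<'E'
from meas import *
for n in('scene','top'):
    p,d=vision.capture(n); cv2.imwrite(f'pics/{n}2.png',p[...,::-1])
print(bot.read_state()['position'])
E
```

```text
time_s: 7.6
position: [0.6141, -0.1679, 0.091]
tcp_rot: [[-0.97, 0.244, 0.001], [0.244, 0.97, -0.0], [-0.001, -0.0, -1.0]]
force: [-0.1, 0.9, -0.5]
opening: 0.241
[ 0.61449381 -0.16826119  0.09173294]
```

View pics/scene2.png

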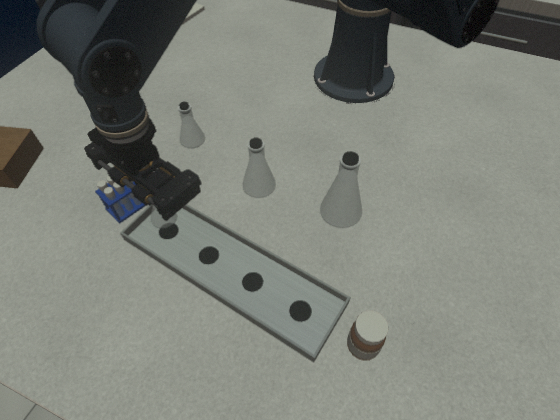

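The flask hangs over the end mark at (168,231), with the tube rack under the gripper body. The body bottom will be at about 0.12 m, and the rack is 0.082 m tall. I'll lower gently.

```bash
python3 -m handwheel '[{"hand":-1,"dx":0,"dy":0,"dz":-1,"wx":0,"wy":0,"wz":0},{"hand":-1,"dx":0,"dy":0,"dz":-1,"wx":0,"wy":0,"wz":0},{"hand":-1,"dx":0,"dy":0,"dz":-0.8,"wx":0,"wy":0,"wz":0},{"hand":-1,"dx":0,"dy":0,"dz":-0.5,"wx":0,"wy":0,"wz":0},{"hand":-1,"dx":0,"dy":0,"dz":-0.3,"wx":0,"wy":0,"wz":0},{"hand":-1,"dx":0,"dy":0,"dz":-0.2,"wx":0,"wy":0,"wz":0},{"hand":-1,"dx":0,"dy":0,"dz":0,"wx":0,"wy":0,"wz":0},{"hand":-1,"dx":0,"dy":0,"dz":0,"wx":0,"wy":0,"wz":0}]'
python3 -m handwheel '[{"hand":-1,"dx":0,"dy":0,"dz":-0.1,"wx":0,"wy":0,"wz":0},{"hand":-1,"dx":0,"dy":0,"dz":0,"wx":0,"wy":0,"wz":0}]'
python3 -m handwheel '[{"hand":-1,"dx":0,"dy":0,"dz":-0.1,"wx":0,"wy":0,"wz":0},{"hand":-1,"dx":0,"dy":0,"dz":0,"wx":0,"wy":0,"wz":0}]'
```

```text
time_s: 8.5
position: [0.6139, -0.1681, 0.0528]
tcp_rot: [[-0.97, 0.244, 0.0], [0.244, 0.97, -0.0], [-0.001, -0.0, -1.0]]
force: [0.5, -0.4, 0.7]
opening: 0.242
time_s: 8.7
position: [0.6137, -0.168, 0.0517]
tcp_rot: [[-0.97, 0.244, 0.0], [0.244, 0.97, -0.0], [-0.0, -0.0, -1.0]]
force: [-0.1, -0.2, -0.6]
opening: 0.246
time_s: 8.9
position: [0.6139, -0.1681, 0.0515]
tcp_rot: [[-0.97, 0.244, 0.001], [0.244, 0.97, -0.0], [-0.001, -0.0, -1.0]]
force: [-1.3, -0.7, 4.6]
opening: 0.247
```

Contact: 4.6 N. Now I release slowly, then retreat upward.

```bash
python3 -m handwheel '[{"hand":-0.45,"dx":0,"dy":0,"dz":0,"wx":0,"wy":0,"wz":0},{"hand":-0.3,"dx":0,"dy":0,"dz":0,"wx":0,"wy":0,"wz":0},{"hand":0,"dx":0,"dy":0,"dz":0,"wx":0,"wy":0,"wz":0},{"hand":0.2,"dx":0,"dy":0,"dz":0,"wx":0,"wy":0,"wz":0},{"hand":0.2,"dx":0,"dy":0,"dz":0,"wx":0,"wy":0,"wz":0},{"hand":0.2,"dx":0,"dy":0,"dz":0,"wx":0,"wy":0,"wz":0},{"hand":0.2,"dx":0,"dy":0,"dz":0,"wx":0,"wy":0,"wz":0},{"hand":0.2,"dx":0,"dy":0,"dz":0.5,"wx":0,"wy":0,"wz":0},{"hand":0.2,"dx":0,"dy":0,"dz":1,"wx":0,"wy":0,"wz":0},{"hand":0.2,"dx":0,"dy":0,"dz":2,"wx":0,"wy":0,"wz":0}]'
python3 -m handwheel '[{"hand":1,"dx":0,"dy":0,"dz":3,"wx":0,"wy":0,"wz":0},{"hand":1,"dx":0,"dy":0,"dz":3,"wx":0,"wy":0,"wz":0},{"hand":1,"dx":0,"dy":0,"dz":3,"wx":0,"wy":0,"wz":0},{"hand":1,"dx":0,"dy":0,"dz":2,"wx":0,"wy":0,"wz":0},{"hand":1,"dx":-2,"dy":0,"dz":0,"wx":0,"wy":0,"wz":0},{"hand":1,"dx":-3,"dy":-1,"dz":0,"wx":0,"wy":0,"wz":0},{"hand":1,"dx":-3,"dy":-1,"dz":0,"wx":0,"wy":0,"wz":0},{"hand":1,"dx":-3,"dy":-1,"dz":0,"wx":0,"wy":0,"wz":0},{"hand":1,"dx":-3,"dy":-1,"dz":0,"wx":0,"wy":0,"wz":0},{"hand":1,"dx":-3,"dy":-1,"dz":0,"wx":0,"wy":0,"wz":0}]'

```

```text
time_s: 9.9
position: [0.6127, -0.1675, 0.0852]
tcp_rot: [[-0.97, 0.244, -0.003], [0.244, 0.97, 0.001], [0.003, 0.001, -1.0]]
force: [0.5, 1.0, -0.1]
opening: 0.598
time_s: 10.9
position: [0.4427, -0.2183, 0.1966]
tcp_rot: [[-0.97, 0.244, 0.001], [0.244, 0.97, -0.001], [-0.002, -0.001, -1.0]]
force: [0.3, -0.9, 0.1]
opening: 1.0
```

```bash
python3 -m handwheel '[{"hand":1,"dx":-2.2,"dy":-1.4,"dz":0,"wx":0,"wy":0,"wz":0},{"hand":1,"dx":-2.2,"dy":-1.4,"dz":0,"wx":0,"wy":0,"wz":0},{"hand":1,"dx":-2.2,"dy":-1.5,"dz":0,"wx":0,"wy":0,"wz":0},{"hand":1,"dx":0,"dy":0,"dz":0,"wx":0,"wy":0,"wz":0},{"hand":1,"dx":0,"dy":0,"dz":0,"wx":0,"wy":0,"wz":0}]'
python3 - <<'E'
from meas import *
n='top'
p,d=vision.capture(n); cv2.imwrite(f'pics/{n}3.png',p[...,::-1])
for n in('scene','top'):
    p,d=vision.capture(n); cv2.imwrite(f'pics/{n}3.png',p[...,::-1])
    u,v=proj(n,(.6135,-.1694,.084)); b=blob(p,u,v,12); print(n,(u,v),b, plane(n,b[0],b[1],.084) if b else 0)
E
```

```text
time_s: 11.4
position: [0.3779, -0.2613, 0.1964]
tcp_rot: [[-0.969, 0.246, 0.001], [0.246, 0.969, -0.001], [-0.002, -0.001, -1.0]]
force: [0.2, 0.3, 0.5]
opening: 0.999
scene (np.float64(157.83300103103505), np.float64(206.89464260023317)) (np.float64(157.13669064748203), np.float64(205.02158273381295), 139, (147, 196, 19, 18)) [ 0.61051829 -0.17295064  0.084     ]
top (np.float64(371.64548289582774), np.float64(153.3514431488731)) (np.float64(371.0263157894737), np.float64(154.07894736842104), 38, (368, 151, 7, 7)) [ 0.61204542 -0.16815553  0.084     ]
```

View pics/scene3.png

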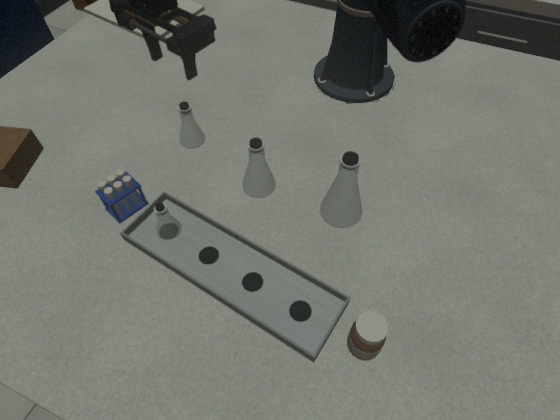

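View pics/top3.png

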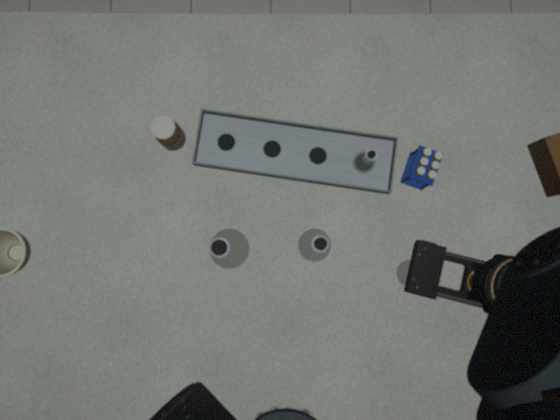

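Flask 80 stands upright on its mark, with its stopper at top-view (371,154), about 2 mm off. Next is flask 105: down 13.3 cm and grip.

```bash
python3 -m handwheel '[{"hand":1,"dx":0,"dy":0,"dz":-2.5,"wx":0,"wy":0,"wz":0},{"hand":1,"dx":0,"dy":0,"dz":-2.5,"wx":0,"wy":0,"wz":0},{"hand":1,"dx":0,"dy":0,"dz":-2.5,"wx":0,"wy":0,"wz":0},{"hand":1,"dx":0,"dy":0,"dz":-2.5,"wx":0,"wy":0,"wz":0},{"hand":1,"dx":0,"dy":0,"dz":-2,"wx":0,"wy":0,"wz":0},{"hand":1,"dx":0,"dy":0,"dz":-1.3,"wx":0,"wy":0,"wz":0},{"hand":1,"dx":0,"dy":0,"dz":0,"wx":0,"wy":0,"wz":0},{"hand":-0.2,"dx":0,"dy":0,"dz":0,"wx":0,"wy":0,"wz":0},{"hand":-0.5,"dx":0,"dy":0,"dz":0,"wx":0,"wy":0,"wz":0},{"hand":-1,"dx":0,"dy":0,"dz":0,"wx":0,"wy":0,"wz":0}]'
python3 -m handwheel '[{"hand":-1,"dx":0,"dy":0,"dz":0,"wx":0,"wy":0,"wz":0},{"hand":-1,"dx":0,"dy":0,"dz":0,"wx":0,"wy":0,"wz":0},{"hand":-1,"dx":0,"dy":0,"dz":0,"wx":0,"wy":0,"wz":0},{"hand":-1,"dx":0,"dy":0,"dz":0,"wx":0,"wy":0,"wz":0},{"hand":-1,"dx":0,"dy":0,"dz":0,"wx":0,"wy":0,"wz":0},{"hand":-1,"dx":0,"dy":0,"dz":0,"wx":0,"wy":0,"wz":0},{"hand":-1,"dx":0,"dy":0,"dz":0,"wx":0,"wy":0,"wz":0},{"hand":-1,"dx":0,"dy":0,"dz":0,"wx":0,"wy":0,"wz":0}]'

```

```text
time_s: 12.55
position: [0.3783, -0.2613, 0.0633]
tcp_rot: [[-0.97, 0.244, 0.001], [0.244, 0.97, -0.001], [-0.002, -0.001, -1.0]]
force: [-0.3, -0.1, 0.4]
opening: 0.811
time_s: 13.35
position: [0.3776, -0.2609, 0.0624]
tcp_rot: [[-0.97, 0.244, -0.0], [0.244, 0.97, 0.0], [0.0, 0.0, -1.0]]
force: [0.0, 0.3, -0.9]
opening: 0.291
```

```bash
python3 -m handwheel '[{"hand":-1,"dx":0,"dy":0,"dz":0.5,"wx":0,"wy":0,"wz":0},{"hand":-1,"dx":0,"dy":0,"dz":1.5,"wx":0,"wy":0,"wz":0},{"hand":-1,"dx":0,"dy":0,"dz":2.5,"wx":0,"wy":0,"wz":0},{"hand":-1,"dx":0,"dy":0,"dz":3,"wx":0,"wy":0,"wz":0},{"hand":-1,"dx":0,"dy":0,"dz":3,"wx":0,"wy":0,"wz":0},{"hand":-1,"dx":0.5,"dy":0.4,"dz":2,"wx":0,"wy":0,"wz":0},{"hand":-1,"dx":1.5,"dy":1.1,"dz":1,"wx":0,"wy":0,"wz":0},{"hand":-1,"dx":2,"dy":1.5,"dz":0,"wx":0,"wy":0,"wz":0},{"hand":-1,"dx":2,"dy":1.5,"dz":0,"wx":0,"wy":0,"wz":0},{"hand":-1,"dx":2,"dy":1.5,"dz":0,"wx":0,"wy":0,"wz":0}]'
python3 -m handwheel '[{"hand":-1,"dx":2,"dy":1.5,"dz":0,"wx":0,"wy":0,"wz":0},{"hand":-1,"dx":2,"dy":1.5,"dz":0,"wx":0,"wy":0,"wz":0},{"hand":-1,"dx":2,"dy":1.5,"dz":0,"wx":0,"wy":0,"wz":0},{"hand":-1,"dx":2,"dy":1.5,"dz":0,"wx":0,"wy":0,"wz":0},{"hand":-1,"dx":2,"dy":1.5,"dz":0,"wx":0,"wy":0,"wz":0},{"hand":-1,"dx":2,"dy":1.5,"dz":0,"wx":0,"wy":0,"wz":0},{"hand":-1,"dx":2,"dy":1.5,"dz":0,"wx":0,"wy":0,"wz":0},{"hand":-1,"dx":2,"dy":1.5,"dz":0,"wx":0,"wy":0,"wz":0},{"hand":-1,"dx":1,"dy":1,"dz":0,"wx":0,"wy":0,"wz":0},{"hand":-1,"dx":0,"dy":0,"dz":0,"wx":0,"wy":0,"wz":0}]'

```

```text
time_s: 14.35
position: [0.458, -0.2001, 0.198]
tcp_rot: [[-0.97, 0.245, 0.0], [0.245, 0.97, -0.0], [-0.0, -0.0, -1.0]]
force: [0.2, -1.0, -1.3]
opening: 0.288
time_s: 15.35
position: [0.6282, -0.0696, 0.1974]
tcp_rot: [[-0.97, 0.242, -0.0], [0.242, 0.97, 0.0], [0.0, 0.0, -1.0]]
force: [0.0, 0.4, -1.3]
opening: 0.295
```

```bash
python3 -m handwheel '[{"hand":-1,"dx":0,"dy":-0.1,"dz":-1,"wx":0,"wy":0,"wz":0},{"hand":-1,"dx":0,"dy":0,"dz":-2.5,"wx":0,"wy":0,"wz":0},{"hand":-1,"dx":0,"dy":0,"dz":-2.5,"wx":0,"wy":0,"wz":0},{"hand":-1,"dx":0,"dy":0,"dz":-2.5,"wx":0,"wy":0,"wz":0},{"hand":-1,"dx":0,"dy":0,"dz":-2,"wx":0,"wy":0,"wz":0},{"hand":-1,"dx":0,"dy":0,"dz":-1,"wx":0,"wy":0,"wz":0},{"hand":-1,"dx":0,"dy":0,"dz":-0.6,"wx":0,"wy":0,"wz":0},{"hand":-1,"dx":0,"dy":0,"dz":-0.4,"wx":0,"wy":0,"wz":0},{"hand":-1,"dx":0,"dy":0,"dz":-0.2,"wx":0,"wy":0,"wz":0},{"hand":-1,"dx":0,"dy":0,"dz":0,"wx":0,"wy":0,"wz":0}]'
python3 -m handwheel '[{"hand":-1,"dx":0,"dy":0,"dz":-0.1,"wx":0,"wy":0,"wz":0},{"hand":-1,"dx":0,"dy":0,"dz":0,"wx":0,"wy":0,"wz":0}]'
python3 -m handwheel '[{"hand":-1,"dx":0,"dy":0,"dz":-0.1,"wx":0,"wy":0,"wz":0},{"hand":-1,"dx":0,"dy":0,"dz":0,"wx":0,"wy":0,"wz":0}]'

```

```text
time_s: 16.35
position: [0.628, -0.0721, 0.0711]
tcp_rot: [[-0.97, 0.244, 0.001], [0.244, 0.97, -0.0], [-0.001, -0.0, -1.0]]
force: [-0.2, 0.1, -1.0]
opening: 0.288
time_s: 16.55
position: [0.628, -0.072, 0.0701]
tcp_rot: [[-0.97, 0.244, 0.001], [0.244, 0.97, -0.0], [-0.001, -0.0, -1.0]]
force: [-0.8, 0.2, -1.2]
opening: 0.289
time_s: 16.75
position: [0.6277, -0.0719, 0.0686]
tcp_rot: [[-0.97, 0.244, 0.0], [0.244, 0.97, -0.0], [-0.0, -0.0, -1.0]]
force: [0.5, 0.8, -0.9]
opening: 0.292
```

```bash
python3 -m handwheel '[{"hand":-1,"dx":0,"dy":0,"dz":-0.1,"wx":0,"wy":0,"wz":0},{"hand":-1,"dx":0,"dy":0,"dz":0,"wx":0,"wy":0,"wz":0}]'

```

```text
time_s: 16.95
position: [0.6279, -0.0721, 0.0684]
tcp_rot: [[-0.97, 0.244, 0.001], [0.244, 0.97, -0.0], [-0.001, -0.0, -1.0]]
force: [-1.2, -0.5, 4.7]
opening: 0.29
```

Contact. I release, rise, and move over flask 130.

```bash
python3 -m handwheel '[{"hand":-0.35,"dx":0,"dy":0,"dz":0,"wx":0,"wy":0,"wz":0},{"hand":-0.2,"dx":0,"dy":0,"dz":0,"wx":0,"wy":0,"wz":0},{"hand":0,"dx":0,"dy":0,"dz":0,"wx":0,"wy":0,"wz":0},{"hand":0.2,"dx":0,"dy":0,"dz":0,"wx":0,"wy":0,"wz":0},{"hand":0.2,"dx":0,"dy":0,"dz":0,"wx":0,"wy":0,"wz":0},{"hand":0.2,"dx":0,"dy":0,"dz":0,"wx":0,"wy":0,"wz":0},{"hand":0.2,"dx":0,"dy":0,"dz":0,"wx":0,"wy":0,"wz":0},{"hand":0.2,"dx":0,"dy":0,"dz":0.5,"wx":0,"wy":0,"wz":0},{"hand":0.2,"dx":0,"dy":0,"dz":1,"wx":0,"wy":0,"wz":0},{"hand":0.2,"dx":0,"dy":0,"dz":2,"wx":0,"wy":0,"wz":0}]'
python3 -m handwheel '[{"hand":1,"dx":0,"dy":0,"dz":3,"wx":0,"wy":0,"wz":0},{"hand":1,"dx":0,"dy":0,"dz":3,"wx":0,"wy":0,"wz":0},{"hand":1,"dx":0,"dy":0,"dz":2.5,"wx":0,"wy":0,"wz":0},{"hand":1,"dx":-1.6,"dy":0,"dz":0,"wx":0,"wy":0,"wz":0},{"hand":1,"dx":-3,"dy":0.2,"dz":0,"wx":0,"wy":0,"wz":0},{"hand":1,"dx":-3,"dy":0.2,"dz":0,"wx":0,"wy":0,"wz":0},{"hand":1,"dx":-3,"dy":0.2,"dz":0,"wx":0,"wy":0,"wz":0},{"hand":1,"dx":-3,"dy":0.2,"dz":0,"wx":0,"wy":0,"wz":0},{"hand":1,"dx":-3,"dy":0.2,"dz":0,"wx":0,"wy":0,"wz":0},{"hand":1,"dx":-2.5,"dy":0.1,"dz":0,"wx":0,"wy":0,"wz":0}]'
python3 -m handwheel '[{"hand":1,"dx":0,"dy":0,"dz":0,"wx":0,"wy":0,"wz":0},{"hand":1,"dx":0,"dy":0,"dz":0,"wx":0,"wy":0,"wz":0}]'
python3 - <<'E'
from meas import *
n='scene'
p,d=vision.capture(n); cv2.imwrite(f'pics/{n}4.png',p[...,::-1])
E
```

```text
time_s: 17.95
position: [0.6267, -0.0717, 0.1023]
tcp_rot: [[-0.97, 0.244, -0.003], [0.244, 0.97, 0.001], [0.003, 0.0, -1.0]]
force: [0.8, 0.1, -1.0]
opening: 0.602
time_s: 18.95
position: [0.4351, -0.0606, 0.1884]
tcp_rot: [[-0.97, 0.244, 0.001], [0.244, 0.97, -0.0], [-0.001, -0.0, -1.0]]
force: [-0.3, -0.0, 0.8]
opening: 1.0
time_s: 19.15
position: [0.4376, -0.0614, 0.1886]
tcp_rot: [[-0.97, 0.245, 0.003], [0.245, 0.97, -0.001], [-0.003, -0.0, -1.0]]
force: [-0.2, -0.3, 0.6]
opening: 1.004
```

View pics/scene4.png

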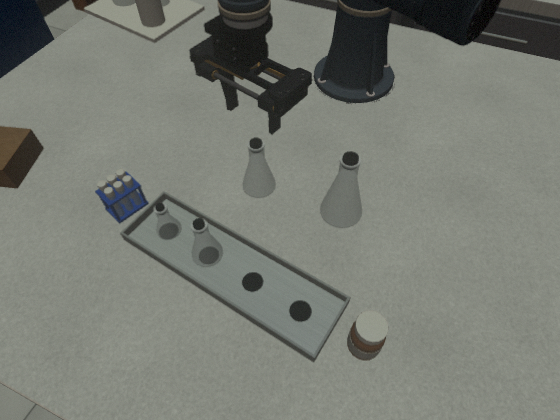

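Flask 105 stands on its mark, with its stopper at (199,225). Now I descend 10.2 cm onto flask 130 and grip.

```bash
python3 -m handwheel '[{"hand":1,"dx":0,"dy":0,"dz":-2,"wx":0,"wy":0,"wz":0},{"hand":1,"dx":0,"dy":0,"dz":-2.5,"wx":0,"wy":0,"wz":0},{"hand":1,"dx":0,"dy":0,"dz":-2.5,"wx":0,"wy":0,"wz":0},{"hand":1,"dx":0,"dy":0,"dz":-2,"wx":0,"wy":0,"wz":0},{"hand":1,"dx":0,"dy":0,"dz":-1.2,"wx":0,"wy":0,"wz":0},{"hand":1,"dx":0,"dy":0,"dz":0,"wx":0,"wy":0,"wz":0},{"hand":-0.2,"dx":0,"dy":0,"dz":0,"wx":0,"wy":0,"wz":0},{"hand":-0.5,"dx":0,"dy":0,"dz":0,"wx":0,"wy":0,"wz":0},{"hand":-1,"dx":0,"dy":0,"dz":0,"wx":0,"wy":0,"wz":0},{"hand":-1,"dx":0,"dy":0,"dz":0,"wx":0,"wy":0,"wz":0}]'
python3 -m handwheel '[{"hand":-1,"dx":0,"dy":0,"dz":0,"wx":0,"wy":0,"wz":0},{"hand":-1,"dx":0,"dy":0,"dz":0,"wx":0,"wy":0,"wz":0},{"hand":-1,"dx":0,"dy":0,"dz":0,"wx":0,"wy":0,"wz":0},{"hand":-1,"dx":0,"dy":0,"dz":0,"wx":0,"wy":0,"wz":0},{"hand":-1,"dx":0,"dy":0,"dz":0,"wx":0,"wy":0,"wz":0},{"hand":-1,"dx":0,"dy":0,"dz":0,"wx":0,"wy":0,"wz":0},{"hand":-1,"dx":0,"dy":0,"dz":0,"wx":0,"wy":0,"wz":0}]'

```

```text
time_s: 20.2
position: [0.4372, -0.0611, 0.0862]
tcp_rot: [[-0.97, 0.244, 0.001], [0.244, 0.97, -0.001], [-0.002, -0.0, -1.0]]
force: [0.5, -0.4, 0.3]
opening: 0.724
time_s: 20.9
position: [0.4367, -0.061, 0.0855]
tcp_rot: [[-0.97, 0.244, -0.0], [0.244, 0.97, -0.0], [-0.0, -0.0, -1.0]]
force: [-0.3, -0.3, 0.9]
opening: 0.338
```

```bash
python3 -m handwheel '[{"hand":-1,"dx":0,"dy":0,"dz":0.5,"wx":0,"wy":0,"wz":0},{"hand":-1,"dx":0,"dy":0,"dz":1.5,"wx":0,"wy":0,"wz":0},{"hand":-1,"dx":0,"dy":0,"dz":2.5,"wx":0,"wy":0,"wz":0},{"hand":-1,"dx":0,"dy":0,"dz":3,"wx":0,"wy":0,"wz":0},{"hand":-1,"dx":0,"dy":0,"dz":3,"wx":0,"wy":0,"wz":0},{"hand":-1,"dx":0.6,"dy":0.5,"dz":2,"wx":0,"wy":0,"wz":0},{"hand":-1,"dx":1.5,"dy":0.7,"dz":1,"wx":0,"wy":0,"wz":0},{"hand":-1,"dx":2,"dy":0.8,"dz":0,"wx":0,"wy":0,"wz":0},{"hand":-1,"dx":2.5,"dy":1,"dz":0,"wx":0,"wy":0,"wz":0},{"hand":-1,"dx":2.5,"dy":1,"dz":0,"wx":0,"wy":0,"wz":0}]'
python3 -m handwheel '[{"hand":-1,"dx":2.5,"dy":1,"dz":0,"wx":0,"wy":0,"wz":0},{"hand":-1,"dx":2.5,"dy":1,"dz":0,"wx":0,"wy":0,"wz":0},{"hand":-1,"dx":2.5,"dy":1,"dz":0,"wx":0,"wy":0,"wz":0},{"hand":-1,"dx":2,"dy":1,"dz":0,"wx":0,"wy":0,"wz":0},{"hand":-1,"dx":1.5,"dy":0.6,"dz":0,"wx":0,"wy":0,"wz":0},{"hand":-1,"dx":0.5,"dy":0.4,"dz":0,"wx":0,"wy":0,"wz":0},{"hand":-1,"dx":0,"dy":0,"dz":0,"wx":0,"wy":0,"wz":0},{"hand":-1,"dx":0,"dy":0,"dz":0,"wx":0,"wy":0,"wz":0}]'

```

```text
time_s: 21.9
position: [0.5278, -0.0204, 0.2208]
tcp_rot: [[-0.97, 0.245, -0.001], [0.245, 0.97, 0.0], [0.001, 0.0, -1.0]]
force: [0.8, -0.5, -1.7]
opening: 0.338
time_s: 22.7
position: [0.6414, 0.029, 0.2202]
tcp_rot: [[-0.97, 0.244, -0.002], [0.244, 0.97, -0.0], [0.002, -0.001, -1.0]]
force: [0.1, 0.3, -1.2]
opening: 0.334
```

```bash
python3 -m handwheel '[{"hand":-1,"dx":0.1,"dy":0,"dz":-1,"wx":0,"wy":0,"wz":0},{"hand":-1,"dx":0,"dy":0,"dz":-2.5,"wx":0,"wy":0,"wz":0},{"hand":-1,"dx":0,"dy":0,"dz":-2.5,"wx":0,"wy":0,"wz":0},{"hand":-1,"dx":0,"dy":0,"dz":-2.5,"wx":0,"wy":0,"wz":0},{"hand":-1,"dx":0,"dy":0,"dz":-2,"wx":0,"wy":0,"wz":0},{"hand":-1,"dx":0,"dy":0,"dz":-1,"wx":0,"wy":0,"wz":0},{"hand":-1,"dx":0,"dy":0,"dz":-0.6,"wx":0,"wy":0,"wz":0},{"hand":-1,"dx":0,"dy":0,"dz":-0.4,"wx":0,"wy":0,"wz":0},{"hand":-1,"dx":0,"dy":0,"dz":-0.2,"wx":0,"wy":0,"wz":0},{"hand":-1,"dx":0,"dy":0,"dz":0,"wx":0,"wy":0,"wz":0}]'
python3 -m handwheel '[{"hand":-1,"dx":0,"dy":0,"dz":-0.1,"wx":0,"wy":0,"wz":0},{"hand":-1,"dx":0,"dy":0,"dz":0,"wx":0,"wy":0,"wz":0}]'
python3 -m handwheel '[{"hand":-1,"dx":0,"dy":0,"dz":-0.1,"wx":0,"wy":0,"wz":0},{"hand":-1,"dx":0,"dy":0,"dz":0,"wx":0,"wy":0,"wz":0}]'

```

```text
time_s: 23.7
position: [0.644, 0.029, 0.0941]
tcp_rot: [[-0.97, 0.244, 0.001], [0.244, 0.97, -0.0], [-0.001, 0.0, -1.0]]
force: [1.1, 0.2, -1.7]
opening: 0.336
time_s: 23.9
position: [0.644, 0.029, 0.0931]
tcp_rot: [[-0.97, 0.244, 0.001], [0.244, 0.97, -0.0], [-0.001, 0.0, -1.0]]
force: [-1.1, -0.7, -1.1]
opening: 0.333
time_s: 24.1
position: [0.6437, 0.0291, 0.0916]
tcp_rot: [[-0.97, 0.244, 0.0], [0.244, 0.97, -0.0], [-0.0, 0.0, -1.0]]
force: [-0.2, -0.0, -1.5]
opening: 0.338
```

```bash
python3 -m handwheel '[{"hand":-1,"dx":0,"dy":0,"dz":-0.1,"wx":0,"wy":0,"wz":0},{"hand":-1,"dx":0,"dy":0,"dz":0,"wx":0,"wy":0,"wz":0}]'

```

```text
time_s: 24.3
position: [0.6439, 0.0289, 0.0916]
tcp_rot: [[-0.97, 0.244, 0.001], [0.244, 0.97, -0.0], [-0.001, -0.0, -1.0]]
force: [-1.2, -0.3, 3.3]
opening: 0.335
```

Contact. I release, rise, and move over flask 160.

```bash
python3 -m handwheel '[{"hand":-0.25,"dx":0,"dy":0,"dz":0,"wx":0,"wy":0,"wz":0},{"hand":-0.1,"dx":0,"dy":0,"dz":0,"wx":0,"wy":0,"wz":0},{"hand":0.1,"dx":0,"dy":0,"dz":0,"wx":0,"wy":0,"wz":0},{"hand":0.3,"dx":0,"dy":0,"dz":0,"wx":0,"wy":0,"wz":0},{"hand":0.3,"dx":0,"dy":0,"dz":0,"wx":0,"wy":0,"wz":0},{"hand":0.3,"dx":0,"dy":0,"dz":0,"wx":0,"wy":0,"wz":0},{"hand":0.3,"dx":0,"dy":0,"dz":0,"wx":0,"wy":0,"wz":0},{"hand":0.3,"dx":0,"dy":0,"dz":0.5,"wx":0,"wy":0,"wz":0},{"hand":0.3,"dx":0,"dy":0,"dz":1,"wx":0,"wy":0,"wz":0},{"hand":0.3,"dx":0,"dy":0,"dz":2,"wx":0,"wy":0,"wz":0}]'
python3 -m handwheel '[{"hand":1,"dx":0,"dy":0,"dz":3,"wx":0,"wy":0,"wz":0},{"hand":1,"dx":0,"dy":0,"dz":3.5,"wx":0,"wy":0,"wz":0},{"hand":1,"dx":0,"dy":0,"dz":3,"wx":0,"wy":0,"wz":0},{"hand":1,"dx":-2.5,"dy":1,"dz":0,"wx":0,"wy":0,"wz":0},{"hand":1,"dx":-3,"dy":1.3,"dz":0,"wx":0,"wy":0,"wz":0},{"hand":1,"dx":-3,"dy":1.3,"dz":0,"wx":0,"wy":0,"wz":0},{"hand":1,"dx":-3,"dy":1.3,"dz":0,"wx":0,"wy":0,"wz":0},{"hand":1,"dx":-3.5,"dy":1.4,"dz":0,"wx":0,"wy":0,"wz":0},{"hand":1,"dx":-3.5,"dy":1.4,"dz":0,"wx":0,"wy":0,"wz":0},{"hand":1,"dx":-3,"dy":1.3,"dz":0,"wx":0,"wy":0,"wz":0}]'
python3 -m handwheel '[{"hand":1,"dx":0,"dy":0,"dz":0,"wx":0,"wy":0,"wz":0},{"hand":1,"dx":0,"dy":0,"dz":0,"wx":0,"wy":0,"wz":0}]'
python3 - <<'E'
from meas import *
n='scene'
p,d=vision.capture(n); cv2.imwrite(f'pics/{n}5.png',p[...,::-1])
E
```

```text
time_s: 25.3
position: [0.6426, 0.0291, 0.1252]
tcp_rot: [[-0.97, 0.244, -0.003], [0.244, 0.97, 0.0], [0.003, -0.0, -1.0]]
force: [-0.4, 0.3, 0.8]
opening: 0.649
time_s: 26.3
position: [0.4268, 0.1196, 0.2214]
tcp_rot: [[-0.97, 0.244, 0.001], [0.244, 0.97, 0.0], [-0.001, 0.0, -1.0]]
force: [0.3, 1.5, 0.5]
opening: 1.004
time_s: 26.5
position: [0.4291, 0.1193, 0.2217]
tcp_rot: [[-0.97, 0.243, 0.003], [0.243, 0.97, -0.0], [-0.003, 0.001, -1.0]]
force: [0.5, -0.1, 0.2]
opening: 0.997
```

View pics/scene5.png

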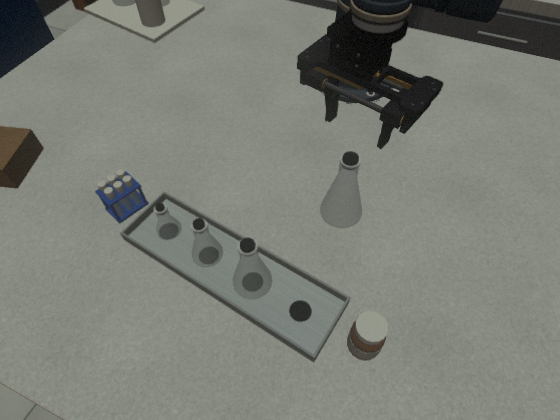

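Three flasks stand on their marks, with stoppers at (160,208), (199,225) and (248,245). Flask 160 sits between the open fingers. I descend 10.7 cm and grip.

```bash
python3 -m handwheel '[{"hand":1,"dx":0,"dy":0,"dz":-2,"wx":0,"wy":0,"wz":0},{"hand":1,"dx":0,"dy":0,"dz":-2.5,"wx":0,"wy":0,"wz":0},{"hand":1,"dx":0,"dy":0,"dz":-2.5,"wx":0,"wy":0,"wz":0},{"hand":1,"dx":0,"dy":0,"dz":-2.2,"wx":0,"wy":0,"wz":0},{"hand":1,"dx":0,"dy":0,"dz":-1.5,"wx":0,"wy":0,"wz":0},{"hand":1,"dx":0,"dy":0,"dz":0,"wx":0,"wy":0,"wz":0},{"hand":-0.1,"dx":0,"dy":0,"dz":0,"wx":0,"wy":0,"wz":0},{"hand":-0.4,"dx":0,"dy":0,"dz":0,"wx":0,"wy":0,"wz":0},{"hand":-1,"dx":0,"dy":0,"dz":0,"wx":0,"wy":0,"wz":0},{"hand":-1,"dx":0,"dy":0,"dz":0,"wx":0,"wy":0,"wz":0}]'
python3 -m handwheel '[{"hand":-1,"dx":0,"dy":0,"dz":0,"wx":0,"wy":0,"wz":0},{"hand":-1,"dx":0,"dy":0,"dz":0,"wx":0,"wy":0,"wz":0},{"hand":-1,"dx":0,"dy":0,"dz":0,"wx":0,"wy":0,"wz":0},{"hand":-1,"dx":0,"dy":0,"dz":0,"wx":0,"wy":0,"wz":0},{"hand":-1,"dx":0,"dy":0,"dz":0,"wx":0,"wy":0,"wz":0},{"hand":-1,"dx":0,"dy":0,"dz":0,"wx":0,"wy":0,"wz":0},{"hand":-1,"dx":0,"dy":0,"dz":0,"wx":0,"wy":0,"wz":0}]'

```

```text
time_s: 27.55
position: [0.4292, 0.1191, 0.1143]
tcp_rot: [[-0.97, 0.244, 0.002], [0.244, 0.97, 0.0], [-0.002, 0.0, -1.0]]
force: [-1.0, 0.9, 0.5]
opening: 0.726
time_s: 28.25
position: [0.4286, 0.119, 0.1135]
tcp_rot: [[-0.97, 0.244, -0.0], [0.244, 0.97, -0.0], [0.0, -0.0, -1.0]]
force: [-0.1, 0.0, 0.7]
opening: 0.378
```

```bash
python3 -m handwheel '[{"hand":-1,"dx":0,"dy":0,"dz":0.5,"wx":0,"wy":0,"wz":0},{"hand":-1,"dx":0,"dy":0,"dz":1.5,"wx":0,"wy":0,"wz":0},{"hand":-1,"dx":0,"dy":0,"dz":2.5,"wx":0,"wy":0,"wz":0},{"hand":-1,"dx":0,"dy":0,"dz":2.5,"wx":0,"wy":0,"wz":0},{"hand":-1,"dx":0.5,"dy":0.1,"dz":2,"wx":0,"wy":0,"wz":0},{"hand":-1,"dx":1,"dy":0.1,"dz":1,"wx":0,"wy":0,"wz":0},{"hand":-1,"dx":1.5,"dy":0.1,"dz":0,"wx":0,"wy":0,"wz":0},{"hand":-1,"dx":2,"dy":0.1,"dz":0,"wx":0,"wy":0,"wz":0},{"hand":-1,"dx":2.5,"dy":0.1,"dz":0,"wx":0,"wy":0,"wz":0},{"hand":-1,"dx":2.5,"dy":0.1,"dz":0,"wx":0,"wy":0,"wz":0}]'
python3 -m handwheel '[{"hand":-1,"dx":2.5,"dy":0.1,"dz":0,"wx":0,"wy":0,"wz":0},{"hand":-1,"dx":2.5,"dy":0.1,"dz":0,"wx":0,"wy":0,"wz":0},{"hand":-1,"dx":2.5,"dy":0.1,"dz":0,"wx":0,"wy":0,"wz":0},{"hand":-1,"dx":2.5,"dy":0,"dz":0,"wx":0,"wy":0,"wz":0},{"hand":-1,"dx":2,"dy":0,"dz":0,"wx":0,"wy":0,"wz":0},{"hand":-1,"dx":0.9,"dy":0,"dz":0,"wx":0,"wy":0,"wz":0},{"hand":-1,"dx":0,"dy":0,"dz":0,"wx":0,"wy":0,"wz":0},{"hand":-1,"dx":0,"dy":0,"dz":0,"wx":0,"wy":0,"wz":0}]'

```

```text
time_s: 29.25
position: [0.5288, 0.1251, 0.2135]
tcp_rot: [[-0.97, 0.244, -0.001], [0.244, 0.97, 0.0], [0.001, -0.0, -1.0]]
force: [-0.3, -0.8, -2.4]
opening: 0.384
time_s: 30.05
position: [0.6561, 0.1281, 0.213]
tcp_rot: [[-0.97, 0.244, -0.003], [0.244, 0.97, -0.0], [0.003, -0.001, -1.0]]
force: [-1.5, 0.3, -2.6]
opening: 0.383
```

```bash
python3 -m handwheel '[{"hand":-1,"dx":0,"dy":0,"dz":-1,"wx":0,"wy":0,"wz":0},{"hand":-1,"dx":0,"dy":0,"dz":-2,"wx":0,"wy":0,"wz":0},{"hand":-1,"dx":0,"dy":0,"dz":-2,"wx":0,"wy":0,"wz":0},{"hand":-1,"dx":0,"dy":0,"dz":-1.7,"wx":0,"wy":0,"wz":0},{"hand":-1,"dx":0,"dy":0,"dz":-1.2,"wx":0,"wy":0,"wz":0},{"hand":-1,"dx":0,"dy":0,"dz":-0.6,"wx":0,"wy":0,"wz":0},{"hand":-1,"dx":0,"dy":0,"dz":-0.4,"wx":0,"wy":0,"wz":0},{"hand":-1,"dx":0,"dy":0,"dz":-0.2,"wx":0,"wy":0,"wz":0},{"hand":-1,"dx":0,"dy":0,"dz":0,"wx":0,"wy":0,"wz":0}]'
python3 -m handwheel '[{"hand":-1,"dx":0,"dy":0,"dz":-0.1,"wx":0,"wy":0,"wz":0},{"hand":-1,"dx":0,"dy":0,"dz":0,"wx":0,"wy":0,"wz":0}]'
python3 -m handwheel '[{"hand":-1,"dx":0,"dy":0,"dz":-0.1,"wx":0,"wy":0,"wz":0},{"hand":-1,"dx":0,"dy":0,"dz":0,"wx":0,"wy":0,"wz":0}]'

```

```text
time_s: 30.95
position: [0.6579, 0.1281, 0.123]
tcp_rot: [[-0.97, 0.244, 0.001], [0.244, 0.97, -0.0], [-0.001, 0.0, -1.0]]
force: [0.4, -0.1, -2.3]
opening: 0.384
time_s: 31.15
position: [0.6579, 0.1281, 0.122]
tcp_rot: [[-0.97, 0.244, 0.001], [0.244, 0.97, -0.0], [-0.001, 0.0, -1.0]]
force: [1.0, 0.4, -2.7]
opening: 0.384
time_s: 31.35
position: [0.6577, 0.128, 0.1206]
tcp_rot: [[-0.97, 0.244, 0.0], [0.244, 0.97, -0.0], [-0.0, 0.0, -1.0]]
force: [-0.0, -0.4, -1.7]
opening: 0.385
```

```bash
python3 -m handwheel '[{"hand":-1,"dx":0,"dy":0,"dz":-0.1,"wx":0,"wy":0,"wz":0},{"hand":-1,"dx":0,"dy":0,"dz":0,"wx":0,"wy":0,"wz":0}]'

```

```text
time_s: 31.55
position: [0.6578, 0.128, 0.1196]
tcp_rot: [[-0.97, 0.244, 0.0], [0.244, 0.97, -0.0], [-0.0, 0.0, -1.0]]
force: [0.3, -1.0, -1.4]
opening: 0.383
```

```bash
python3 -m handwheel '[{"hand":-1,"dx":0,"dy":0,"dz":-0.1,"wx":0,"wy":0,"wz":0},{"hand":-1,"dx":0,"dy":0,"dz":0,"wx":0,"wy":0,"wz":0}]'

```

```text
time_s: 31.75
position: [0.658, 0.1279, 0.1196]
tcp_rot: [[-0.97, 0.244, 0.001], [0.244, 0.97, -0.0], [-0.001, 0.0, -1.0]]
force: [-1.0, -0.7, 3.2]
opening: 0.382
```

```bash
python3 -m handwheel '[{"hand":-0.15,"dx":0,"dy":0,"dz":0,"wx":0,"wy":0,"wz":0},{"hand":0,"dx":0,"dy":0,"dz":0,"wx":0,"wy":0,"wz":0},{"hand":0.2,"dx":0,"dy":0,"dz":0,"wx":0,"wy":0,"wz":0},{"hand":0.4,"dx":0,"dy":0,"dz":0,"wx":0,"wy":0,"wz":0},{"hand":0.4,"dx":0,"dy":0,"dz":0,"wx":0,"wy":0,"wz":0},{"hand":0.4,"dx":0,"dy":0,"dz":0,"wx":0,"wy":0,"wz":0},{"hand":0.4,"dx":0,"dy":0,"dz":0,"wx":0,"wy":0,"wz":0},{"hand":0.4,"dx":0,"dy":0,"dz":0.5,"wx":0,"wy":0,"wz":0},{"hand":0.4,"dx":0,"dy":0,"dz":1,"wx":0,"wy":0,"wz":0},{"hand":0.4,"dx":0,"dy":0,"dz":2,"wx":0,"wy":0,"wz":0}]'
python3 -m handwheel '[{"hand":0.4,"dx":0,"dy":0,"dz":3,"wx":0,"wy":0,"wz":0},{"hand":0.4,"dx":0,"dy":0,"dz":3,"wx":0,"wy":0,"wz":0},{"hand":0.4,"dx":-3,"dy":2,"dz":0,"wx":0,"wy":0,"wz":0},{"hand":0.4,"dx":-3,"dy":3,"dz":0,"wx":0,"wy":0,"wz":0},{"hand":0.4,"dx":-3,"dy":3,"dz":0,"wx":0,"wy":0,"wz":0},{"hand":0.4,"dx":-3,"dy":3,"dz":0,"wx":0,"wy":0,"wz":0},{"hand":0.4,"dx":-3,"dy":3,"dz":0,"wx":0,"wy":0,"wz":0},{"hand":0.4,"dx":-3,"dy":3,"dz":0,"wx":0,"wy":0,"wz":0},{"hand":0.4,"dx":-3,"dy":3,"dz":0,"wx":0,"wy":0,"wz":0},{"hand":0.4,"dx":0,"dy":0,"dz":0,"wx":0,"wy":0,"wz":0}]'
python3 - <<'E'
from meas import *
T=[(.6135,-.1694,.084),(.6283,-.0705,.109),(.643,.0286,.134),(.658,.1277,.164)]
R=[{},{},{},{}]
for n in('scene','top'):
    p,d=vision.capture(n); cv2.imwrite(f'pics/{n}6.png',p[...,::-1]); np.save(f'{n}6p.npy',p)
    for i,t in enumerate(T):
        u,v=proj(n,t); b=blob(p,u,v,9,50 if n=='scene' else 60); q=plane(n,b[0],b[1],t[2]); print(n,i,np.round(b[:3],1),q.round(4),((q-t)*1000).round(1))
print(bot.read_state()['time_s'],bot.read_state()['position'])
E
```

```text
time_s: 32.75
position: [0.6566, 0.128, 0.1531]
tcp_rot: [[-0.97, 0.244, -0.003], [0.244, 0.97, -0.0], [0.003, -0.001, -1.0]]
force: [0.6, -0.2, -0.3]
opening: 0.702
time_s: 33.75
position: [0.4433, 0.331, 0.2146]
tcp_rot: [[-0.971, 0.239, -0.002], [0.239, 0.971, 0.001], [0.002, 0.001, -1.0]]
force: [-0.1, -1.4, -0.3]
opening: 0.699
scene 0 [159.3 206.6  52. ] [ 0.6118 -0.1673  0.084 ] [-1.7  2.1 -0. ]
scene 1 [198.2 223.8  94. ] [ 0.628  -0.0717  0.109 ] [-0.3 -1.2 -0. ]
scene 2 [246.8 244.9 152. ] [0.6436 0.0294 0.134 ] [0.6 0.8 0. ]
scene 3 [303.1 267.  249. ] [0.6583 0.1279 0.164 ] [0.3 0.2 0. ]
top 0 [371.  154.1  36. ] [ 0.612  -0.1682  0.084 ] [-1.5  1.2 -0. ]
top 1 [324.  143.1  64. ] [ 0.6272 -0.0732  0.109 ] [-1.1 -2.7 -0. ]
top 2 [270.8 131.3 101. ] [0.6427 0.028  0.134 ] [-0.3 -0.6  0. ]
top 3 [215.  118.2 157. ] [0.6571 0.1268 0.164 ] [-0.9 -0.9  0. ]
33.85 [0.4474163  0.32889756 0.21461917]
```

View pics/scene6.png

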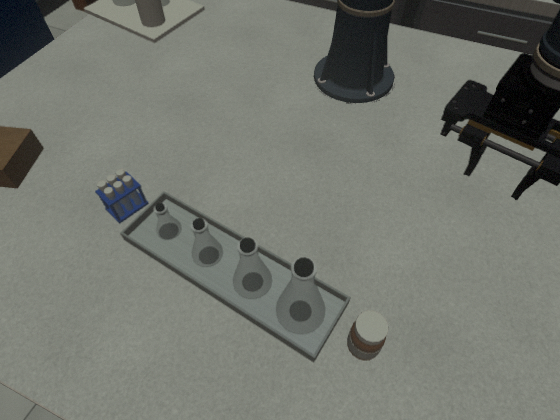

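View pics/top6.png

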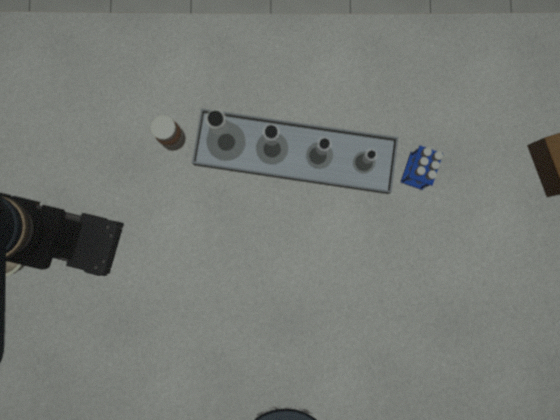

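All four flasks stand upright within 3 mm of their marks in both views, the tube rack looks unmoved, and the gripper is clear. I'm handing in.

```bash
python3 -m handwheel '[{"hand":0.4,"dx":0,"dy":0,"dz":0,"wx":0,"wy":0,"wz":0},{"hand":0.4,"dx":0,"dy":0,"dz":0,"wx":0,"wy":0,"wz":0}]'; python3 -c "from rig import hand_in; print(hand_in())"
```

```text
time_s: 34.05
position: [0.4489, 0.3273, 0.2139]
tcp_rot: [[-0.969, 0.246, 0.001], [0.246, 0.969, 0.0], [-0.001, 0.0, -1.0]]
force: [0.8, 0.1, -0.0]
opening: 0.7
the job is handed in; nothing more can be done
None
```

All four flasks are in the rack in height order: 80, 105, 130, then 160. The shortest is on the mark next to the blue tube rack, at the −y end. I handed the job in at about 34 s of the 112 s allowed.

- **Setting down:** I lifted each flask clear of the 25 mm lip and lowered it in roughly 1 mm steps. I released it only after the force reading showed contact (3–5 N).
- **Final positions:** the last pictures from both cameras put every stopper within 3 mm of its mark (14 mm allowed). The flasks look upright, and the arm was clear of everything.
- **Tube rack:** it looks unmoved in the pictures; I checked this by eye and did not measure it.
- **Disagreements:** the two cameras differed by up to about 1.5 mm. An early scene-camera reading of flask 80 was off because its stopper merged with the dark mark behind it. A tighter threshold fixed that, and both views then agreed. My first move command was refused because each row needed all its fields filled in, and nothing moved.

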